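# Fill the vial carrier and hold it level above the desk

## Robot

A 7-joint arm with a two-finger parallel gripper is mounted at the origin on a cart in front of the work surface, level with it; the furniture and walls round the work are solid. World frame = base frame: x ahead of the robot, y to its left, z up, the work surface at z = 0. Lengths are in m, angles in rad, forces in N, time in s.
With the tool pointing down it reaches from about 0.4 to 0.875 m from the base axis. Payload 19.3 kg.
Tool frame: the origin (TCP) lies midway between the tips of the shut fingers; the grasp point (between the pads) lies bot.tcp_to_grasp behind it (bot.tcp_to_grasp is the distance from the TCP to the grasp point, in m); z points along the fingers, y is the line along which they close (so a half turn about z gives the same grasp; the last joint's range is limited). The gripper opens to 85 mm and grips with 20 to 120 N. Pads are 22 mm wide; open, the fingers measure 114 mm over their backs; the gripper's body (76 mm by 85 mm) begins 54 mm behind the grasp point. The pads swing forward as they close: fully open they stand 13 mm farther back than shut.
Start: joints at [-1.269, 0.521, -0.036, 1.599, 0.021, 1.021, -0.113], TCP at [0.227, 0.582, 0.203] pointing down, gripper open.
Joint ranges: [-2.91, 2.91], [-0.3, 2.13], [-1.5, 1.42], [0.17, 2.43], [-1.26, 4.41], [0.16, 1.93], [-2.52, 2.52]. Speed limits (rad/s): [1.89, 1.89, 2.39, 2.39, 3.01, 3.01, 3.01].

## Interface

Orientations are given as [roll, pitch, yaw] about the fixed x, y, z axes, in that order (R = Rz(yaw) Ry(pitch) Rx(roll)).
In Python, from workcell import observe, imaging, bot gives the robot as it stands.
- The arm moves only by the tool send_rows, never from a script. Its argument "plan" is text: rows parted by semicolons, each of 7 numbers parted by spaces: the shift along the tool's x, y, z in m, then the turn, a rotation vector about the tool's x, y, z in degrees, then the finger opening in m, from 0 to 0.0854. In form: dx dy dz rx ry rz claw; .... A call has 1 to 10 rows; each row is the pose to reach, as a shift and turn from the pose commanded when the call began, along the tool's axes at that moment; what a row does not reach only later rows make up. A row lasts 1/12 s, in which the tool goes at most 41.7 mm and 7.16 degrees, less where a joint would pass 70% of its speed; a pose out of reach is approached as far as the arm can. A call with a gripper value outside its range is refused whole. The fingers move at their own pace and stop on an object; "grip_force" is the grip in N (left out, the last holds). Time passes only in rows, so rows that repeat a pose let the fingers close. It gives the time, the measured TCP pose, the force, the opening and the grip force at its end, in the units of the state.
- observe(): the state, without advancing time (a new reading comes with each control period).
- imaging.grab_frame(name): name is "scene" or "top"; returns a dict with "color" (384x512x3 uint8, red, green, blue), "fx", "fy", "cx", "cy" (pixels), "eye" and "orientation" of the camera in the world. Camera axes: x right, y down, z forward; pixel columns grow to the right and rows downward; lengths in m; the calibration is good to about 2 mm. A picture is of the moment at which its call begins. There is no depth.
- bot.job_done(): hands the job in; it is judged then, once.
The state is a dict: "clock": time; "qpos": joint angles; "qd": joint speeds; "joint_efforts": joint torques, N m; "position": TCP position; "tool_rot": TCP orientation; "force": force on the tool from outside, world axes, zero at the start; "moment": the same for the moment, N m; "grip_width": finger opening in m; "finger_force": force on a finger pad.
Only numpy, scipy, OpenCV 4.12 (cv2) and the standard library are available. Lean on these libraries where they do the work, as an engineer would, in place of code of your own. Each camera call takes 0.05 s, during which the arm holds its last target. There are 200 camera calls.

## Task

Two specimen vials stand loose on the desk: stand them upright in the two empty end pockets of the wooden carrier, either vial in either end, so that the four vials make one neat row; set them down rather than dropping them, and let go. Then take the carrier by the upright grip in its middle, lift it straight up about 10 cm clear of the desk, and finish while still holding it there, steady and level, with all four vials standing in it. Never tip a vial over or let the carrier tilt far, and leave the dropper bottle and the pinned specimen where they are.

Things in the scene. Friction and masses are not known exactly. Their poses are not given: they have to be found in the camera images.
- carrier: Loose light-wood vial carrier, about 0.26 kg: foot 60 (x) x 204 (y) x 5 mm, four pockets in a row along y, centres at y = -76, -39, 39, 76 mm; each 34 x 34 mm inside, floor 5 mm, rims (3 mm walls) 17 mm above the underside; an upright grip between the inner ones. Origin: centre of the underside, z up. At the start its y is within 0.4 rad of world y.
- left_pocket (a point): Centre of the floor of the carrier's end pocket at its +y end (empty at the start), 5 mm above the underside; axes as the carrier's.
- right_pocket (a point): Centre of the floor of the carrier's end pocket at its -y end (empty at the start), 5 mm above the underside; axes as the carrier's.
- carrier_grip (a point): Point to hold on the carrier's upright grip, on its centre line 62 mm above the underside. The grip is a flat wooden bar, 14 mm thick (carrier x), 34 mm wide (carrier y), top 86 mm above the underside; pinch it across the 14 mm, fingers closing along the carrier's x, where no vial is in their way. Axes as the carrier's.
- vial_a: Screw-cap glass vial that stands loose on the desk, 22 mm wide, 70 mm tall, about 18 g. Origin: centre of the underside, z up. It looks round, but in contact behaves as a 22 mm square block along its own x and y (turned by at most 0.25 rad from the world's); grip it across x or y.
- vial_b: The other vial that stands loose on the desk, 22 mm wide, 58 mm tall, otherwise like vial_a.
- vial_c: Vial 22 mm wide, 58 mm tall, standing from the start in the carrier's inner pocket at y = +39 mm. Origin: centre of the underside, z up.
- vial_d: Vial 22 mm wide, 64 mm tall, standing from the start in the carrier's inner pocket at y = -39 mm. Origin: centre of the underside, z up.
- dropper: Amber glass dropper bottle with a black rubber top, 33 mm wide, 100 mm tall, a bystander near the loose vials. Origin: centre of the underside, z up.
- specimen: Beetle on a pin in a white foam cube, 32 x 30 mm, 52 mm tall, a bystander. Origin: centre of the underside.
There are look-alikes about, which are no part of the job. What is shaped like the vial_c but yellow is not meant. Leave any blue look-alike of the vial_a alone.

How it is judged:
By the outcome, as a careful person would: the job done as asked, in the order asked, and still so for the second after the job is handed in, while the arm keeps its last pose, push and grip.
It also fails if it takes over 72 s, if anything falls off the work surface, if the arm or the gripper's body presses on something with over 40 N, if the wrist force passes 120 N, or if a joint passes its speed limit or range.

## Working session

There is one attempt and no reset: what is moved stays moved. The work goes in short steps, Python scripts to look and compute and a tool call to move; the robot and the scene stay as the last step left them, time stands still between calls to the robot, and variables do not carry over. Pictures are saved under pics/ and viewed, at most 10 in all, crops included, and the job is handed in when it is done.

Besides the shell and the picture viewer there is one more tool, called by a JSON object that holds its "name" and its "arguments". send_rows: Moves the arm, as the interface text tells. Its arguments: {"type":"object","properties":{"plan":{"type":"string"},"grip_force":{"type":"number"}},"required":["plan"]}

```bash
mkdir -p pics; ls
python3 - <<'E'
from workcell import observe, imaging, bot
import cv2
print(observe()); print(bot.tcp_to_grasp)
for n in("scene","top"):
    f=imaging.grab_frame(n); cv2.imwrite(f"pics/{n}0.png",cv2.cvtColor(f["color"],cv2.COLOR_RGB2BGR))
    print({k:v for k,v in f.items() if k!="color"})
E
```

```text
pics
{'clock': 0.0, 'qpos': array([-1.26918576,  0.52201249, -0.03635667,  1.60001693,  0.02116653,
        1.02110865, -0.1128012 ]), 'qd': array([ 6.03034943e-05,  1.59951378e-03,  3.69631516e-04, -1.09968629e-03,
       -1.42228468e-03, -1.02657286e-03, -1.63945343e-03]), 'joint_efforts': array([-1.20823803e-03, -9.27109838e+01,  1.97935246e+00, -3.69927871e+01,
        1.78014860e-02,  8.36507214e-03, -2.87184992e-05]), 'position': array([0.22693714, 0.58193292, 0.20232318]), 'tool_rot': array([-3.14043105e+00,  4.08884010e-05,  2.76977897e+00]), 'force': array([-0.75162368, -0.68447414, -0.22332511]), 'moment': array([-0.01606835,  0.02063965, -0.03251972]), 'finger_force': 0.0, 'grip_width': 0.08534485695736269}
0.0187
{'fx': 366.32904269634275, 'fy': 366.32904269634275, 'cx': 255.75295668571152, 'cy': 189.2341798923957, 'eye': array([ 0.11079218, -0.67973923,  0.56028622]), 'orientation': array([-2.15490645, -0.0182319 , -0.61805448])}
{'fx': 497.7540434077157, 'fy': 497.7540434077157, 'cx': 262.11716016678, 'cy': 188.75154151177136, 'eye': array([ 0.33446984, -0.05241236,  1.22113821]), 'orientation': array([-2.93572149e+00, -2.14048537e-03, -1.53494550e+00])}
```

Run:
```python
import cv2
a=cv2.imread("pics/top0.png");cv2.imwrite("pics/top0b.png",cv2.resize(a,(800,600),interpolation=cv2.INTER_CUBIC))
a=cv2.imread("pics/scene0.png");cv2.imwrite("pics/scene0b.png",cv2.resize(a,(800,600),interpolation=cv2.INTER_CUBIC))
```

```text
(no output)
```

View pics/top0b.png

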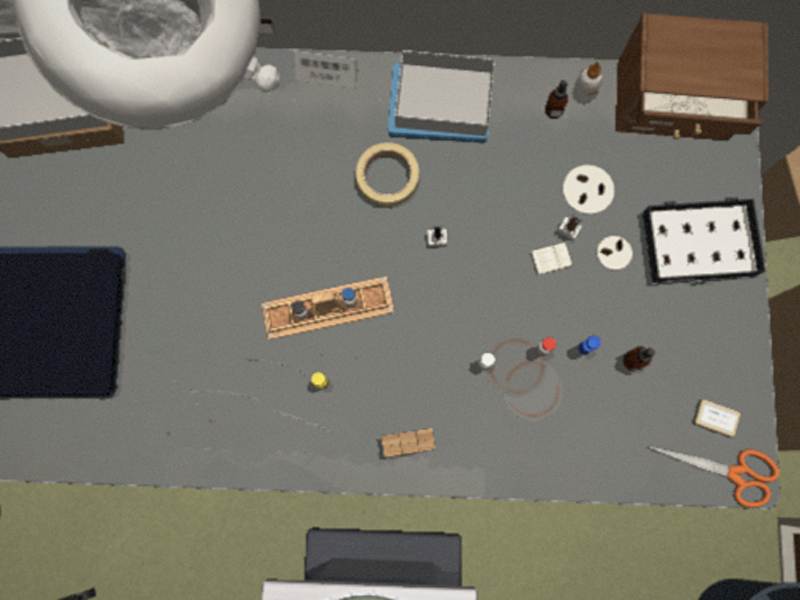

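View pics/scene0b.png

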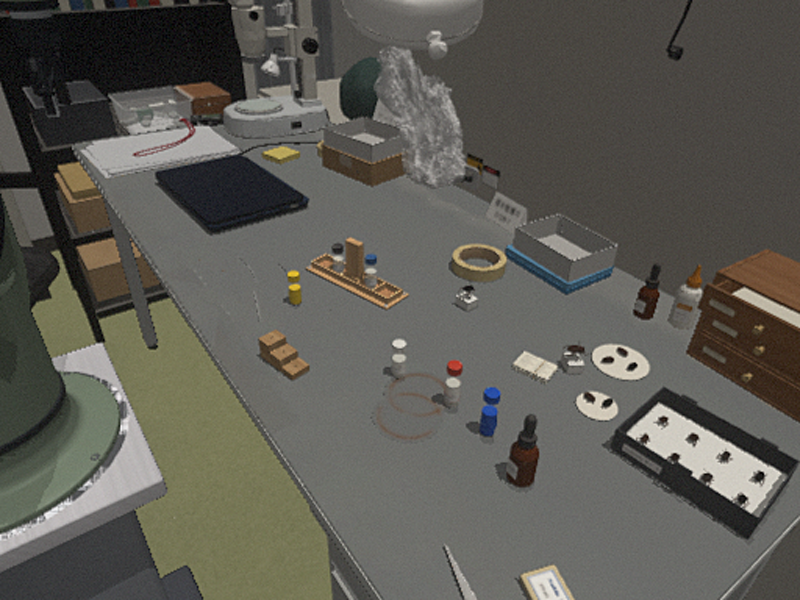

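The top view shows the carrier at about (328,307), a white-capped vial at (487,360), a red-capped vial at (547,346), the blue look-alike at (590,344), the dropper at (638,358) and the yellow look-alike at (319,380). The scene view shows the same caps: white (399,346), red (454,368), blue (491,396).

```bash
cat > h.py <<'E'
import numpy as np, cv2
from scipy.spatial.transform import Rotation as R
from workcell import observe, imaging, bot
def grab(n,save=None):
    f=imaging.grab_frame(n)
    if save: cv2.imwrite(save,cv2.cvtColor(f["color"],cv2.COLOR_RGB2BGR))
    return f
def ray(f,uv):
    d=np.array([(uv[0]-f["cx"])/f["fx"],(uv[1]-f["cy"])/f["fy"],1.]); d=R.from_euler('xyz',f["orientation"]).apply(d)
    return f["eye"],d/np.linalg.norm(d)
def plane(f,uv,z): e,d=ray(f,uv); return e+d*(z-e[2])/d[2]
def tri(f,uv,g,uw):
    (a,d),(b,e)=ray(f,uv),ray(g,uw); s,t=np.linalg.lstsq(np.c_[d,-e],b-a,rcond=None)[0]
    return (a+d*s+b+e*t)/2, np.linalg.norm(a+d*s-b-e*t)
def blob(m,seed,r=12):
    n,l,s,c=cv2.connectedComponentsWithStats(m.astype(np.uint8)); 
    k=[i for i in range(1,n) if np.hypot(*(c[i]-seed))<r]; 
    if not k: return None
    i=max(k,key=lambda i:s[i,4]); return c[i],s[i],(l==i)
def goto(p,yaw,cmd=None):
    """shift and turn (tool axes) to TCP p, pointing down, tool y closing line at given world yaw"""
    s=observe(); A=R.from_euler('xyz',s["tool_rot"])
    best=None
    for k in(0,np.pi):
        B=R.from_euler('xyz',[np.pi,0,yaw+k]); v=(A.inv()*B).as_rotvec(degrees=True)
        if best is None or np.linalg.norm(v)<np.linalg.norm(best): best=v
    print("at",s["position"].round(4),s["tool_rot"].round(3),"shift",(A.inv().apply(np.array(p)-s["position"])).round(4),"turn",best.round(2))
E
python3 - <<'E'
from h import *
t=grab("top");s=grab("scene")
hsv=lambda f:cv2.cvtColor(f["color"],cv2.COLOR_RGB2HSV)
H,S=hsv(t),hsv(s)
q=1/1.5625
red=lambda h:((h[...,0]<8)|(h[...,0]>172))&(h[...,1]>130)&(h[...,2]>80)
white=lambda h:(h[...,1]<50)&(h[...,2]>140)
blue=lambda h:(abs(h[...,0].astype(int)-115)<12)&(h[...,1]>130)&(h[...,2]>80)
for n,m,a,b in(("red",red,(547,346),(454,368)),("white",white,(487,360),(399,346)),("blue",blue,(590,344),(491,396))):
    A=blob(m(H),np.array(a)*q);B=blob(m(S),np.array(b)*q)
    if A and B: print(n,A[0],A[1],B[0],B[1],*tri(t,A[0],s,B[0]))
    else: print(n,A is None,B is None)
print("lamp",tri(t,np.array((140,40))*q,s,np.array((412,5))*q))
for n,f,hh,a in(("c",t,H,(328,307)),):
    m=(hh[...,0]>5)&(hh[...,0]<25)&(hh[...,1]>60)&(hh[...,2]>70)
    m=cv2.morphologyEx(m.astype(np.uint8),cv2.MORPH_CLOSE,np.ones((9,9)))
    r=blob(m,np.array(a)*q,15); print(r[0],r[1])
    c=max(cv2.findContours(r[2].astype(np.uint8),0,1)[0],key=len)[:,0]
    for z in(.005,.017):
        P=np.array([plane(f,x,z)[:2] for x in c.astype(float)],np.float32); rc=cv2.minAreaRect(P*1000); print(z,rc,cv2.boxPoints(rc).round(1).tolist())
big=lambda f,x,y,w,h,k:cv2.resize(cv2.cvtColor(f["color"],cv2.COLOR_RGB2BGR)[y:y+h,x:x+w],None,fx=k,fy=k,interpolation=cv2.INTER_CUBIC)
A=big(t,160,170,100,60,8);cv2.imwrite("pics/c1.png",A)
B=big(s,190,150,150,112,5);cv2.imwrite("pics/c2.png",B)
E
```

```text
red [351.03508772 219.61403509] [347 216   9   8  57] [290.97058824 234.82352941] [286 231  10   9  68] [ 0.5098667  -0.25703115  0.06862779] 0.0019874966207609228
white [311.76470588 229.76470588] [308 226   9   9  68] [255.04878049 219.43902439] [251 217   9   6  41] [ 0.48377401 -0.16639172  0.06112459] 0.0020961773367244477
blue [377.78313253 219.65060241] [372 215  12  10  83] [315.09230769 251.64615385] [310 248  10  10  65] [ 0.51400945 -0.32101701  0.0687515 ] 0.006835109655371225
lamp (array([0.79343039, 0.2585984 , 0.42477079]), np.float64(0.025290945832773574))
[209.13393303 196.63018491] [ 167  177   85   40 2001]
0.005 ((563.8458862304688, 84.63945770263672), (61.740745544433594, 205.17068481445312), 14.589570999145508) [[508.1000061035156, 176.10000610351562], [559.7999877929688, -22.399999618530273], [619.5999755859375, -6.900000095367432], [567.9000244140625, 191.6999969482422]]
0.017 ((561.5825805664062, 83.28711700439453), (61.13143539428711, 203.14620971679688), 14.589566230773926) [[506.3999938964844, 173.89999389648438], [557.5999755859375, -22.700000762939453], [616.7000122070312, -7.300000190734863], [565.5999755859375, 189.3000030517578]]
```

View pics/c1.png

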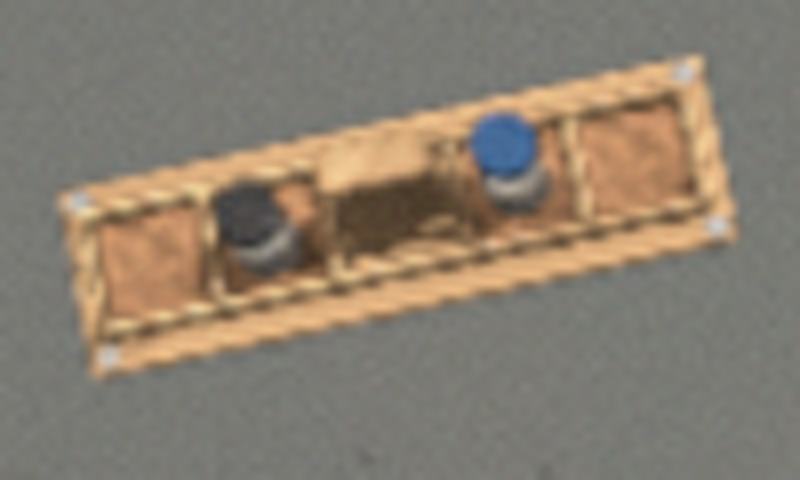

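The crop shows the carrier with the grip in the middle and both end pockets empty, at about (150,265) and (635,150). Measured: carrier centre (0.564, 0.085) with yaw 14.6°, 61.7 × 205 mm against 60 × 204 given. The red cap is 69 mm up, so that is vial_a; the white one is vial_b. Now moving.

Run:
```python
from h import *
goto([.5,.2,.2],np.pi/2)
```

```text
at [0.227  0.5821 0.2026] [-3.141  0.     2.77 ] shift [-0.3932 -0.2568  0.0027] turn [-3.00e-02  2.00e-02  6.87e+01]
```

{"name": "send_rows", "arguments": {"plan": "-0.393 -0.257 0 0 0 68.7 0.06;-0.393 -0.257 0 0 0 68.7 0.06;-0.393 -0.257 0 0 0 68.7 0.06;-0.393 -0.257 0 0 0 68.7 0.06;-0.393 -0.257 0 0 0 68.7 0.06;-0.393 -0.257 0 0 0 68.7 0.06;-0.393 -0.257 0 0 0 68.7 0.06;-0.393 -0.257 0 0 0 68.7 0.06;-0.393 -0.257 0 0 0 68.7 0.06;-0.393 -0.257 0 0 0 68.7 0.06", "grip_force": 20}}

```text
clock: 1.03
position: [0.4699, 0.2414, 0.2031]
tool_rot: [3.141, -0.0, 1.564]
force: [0.2, 0.7, -0.1]
grip_width: 0.0605
finger_force: 0.0
```

Run:
```python
from h import *
goto([.51,-.257,.15],np.pi/2)
```

```text
at [0.4699 0.2414 0.2031] [ 3.141 -0.     1.564] shift [-0.4981  0.0436  0.053 ] turn [ 0.01 -0.01 -0.4 ]
```

{"name": "send_rows", "arguments": {"plan": "-0.498 0.043 0.053 0 0 0 0.06;-0.498 0.043 0.053 0 0 0 0.06;-0.498 0.043 0.053 0 0 0 0.06;-0.498 0.043 0.053 0 0 0 0.06;-0.498 0.043 0.053 0 0 0 0.06;-0.498 0.043 0.053 0 0 0 0.06;-0.498 0.043 0.053 0 0 0 0.06;-0.498 0.043 0.053 0 0 0 0.06;-0.498 0.043 0.053 0 0 0 0.06;-0.498 0.043 0.053 0 0 0 0.06"}}

```text
clock: 1.87
position: [0.5045, -0.1716, 0.1588]
tool_rot: [3.141, -0.0, 1.571]
force: [0.6, 0.7, -0.1]
grip_width: 0.0598
finger_force: 0.0
```

{"name": "send_rows", "arguments": {"plan": "-0.08 0 0 0 0 0 0.06;-0.08 0 0 0 0 0 0.06;-0.08 0 0 0 0 0 0.06;-0.08 0 0 0 0 0 0.06"}}

```text
clock: 2.2
position: [0.5039, -0.2521, 0.1587]
tool_rot: [-3.141, 0.001, 1.567]
force: [0.3, 2.0, 0.5]
grip_width: 0.06
finger_force: 0.0
```

Run:
```python
from h import *
goto([.51,-.257,.05],np.pi/2)
t=grab("top","pics/t2.png");s=grab("scene","pics/s2.png")
big=lambda f,x,y,w,h,k:cv2.resize(cv2.cvtColor(f["color"],cv2.COLOR_RGB2BGR)[y:y+h,x:x+w],None,fx=k,fy=k,interpolation=cv2.INTER_CUBIC)
cv2.imwrite("pics/s2b.png",big(s,200,120,160,140,5)[:600])
```

```text
at [ 0.5039 -0.2521  0.1587] [-3.141e+00  1.000e-03  1.567e+00] shift [-0.0048  0.0062  0.1087] turn [-0.03  0.04 -0.23]
```

View pics/s2b.png

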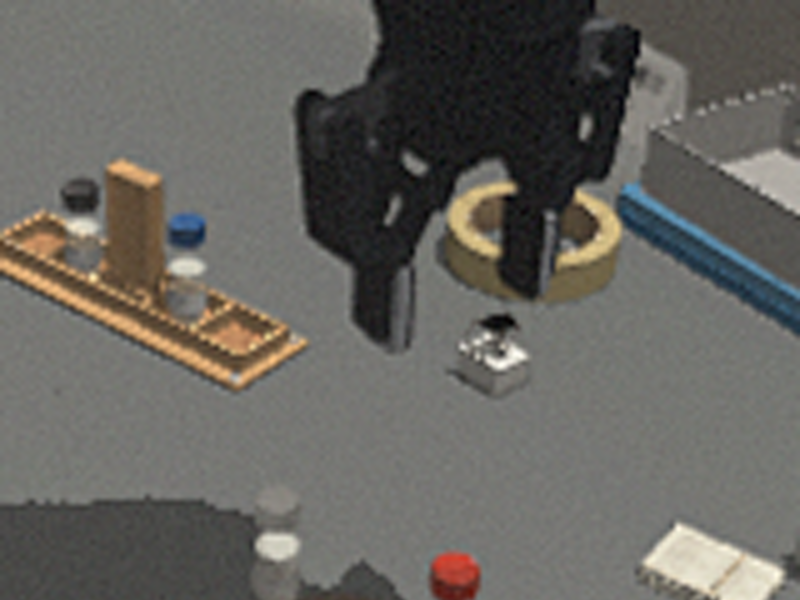

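The fingers hang above the desk and straddle the red-cap line. The carrier and its inner vials are undisturbed. Descending on vial_a.

{"name": "send_rows", "arguments": {"plan": "-0.005 0.006 0.03 0 0 -0.2 0.06;-0.005 0.006 0.06 0 0 -0.2 0.06;-0.005 0.006 0.09 0 0 -0.2 0.06;-0.005 0.006 0.115 0 0 -0.2 0.06;-0.005 0.006 0.13 0 0 -0.2 0.06;-0.005 0.006 0.14 0 0 -0.2 0.06;-0.005 0.006 0.14 0 0 -0.2 0.06"}}

```text
clock: 2.88
position: [0.5102, -0.2531, 0.0174]
tool_rot: [-3.139, -0.001, 1.576]
force: [-1.2, -0.4, 0.5]
grip_width: 0.0599
finger_force: 0.0
```

Run:
```python
from h import *
goto([.51,-.257,.018],np.pi/2)
t=grab("top","pics/t3.png");s=grab("scene","pics/s3.png")
big=lambda f,x,y,w,h,k:cv2.resize(cv2.cvtColor(f["color"],cv2.COLOR_RGB2BGR)[y:y+h,x:x+w],None,fx=k,fy=k,interpolation=cv2.INTER_CUBIC)
cv2.imwrite("pics/s3b.png",np.hstack([big(s,245,185,80,100,5),big(t,320,180,80,100,5)]))
```

```text
at [ 0.5102 -0.2531  0.0174] [-3.139e+00 -1.000e-03  1.576e+00] shift [-0.0039 -0.0002 -0.0006] turn [-0.13 -0.07  0.29]
```

View pics/s3b.png

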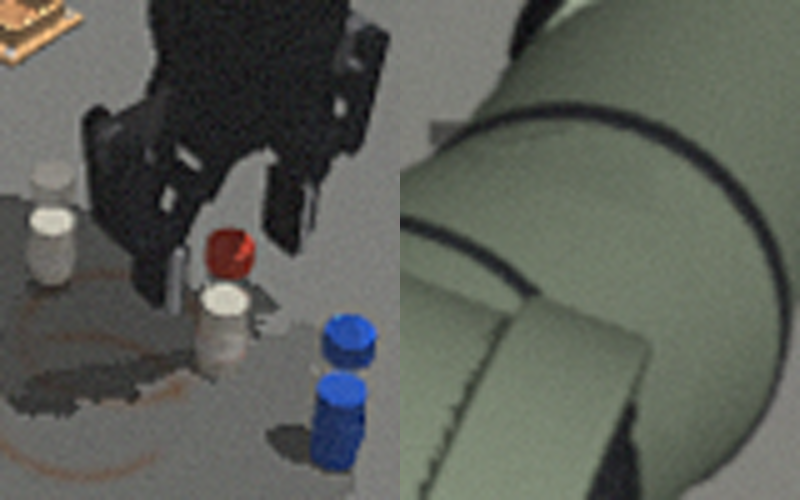

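```bash
cat >> h.py <<'E'
def proj(f,p):
    c=R.from_euler('xyz',f["orientation"]).inv().apply(np.array(p)-f["eye"]); return np.array([f["fx"]*c[0]/c[2]+f["cx"],f["fy"]*c[1]/c[2]+f["cy"]])
E
python3 - <<'E'
from h import *
s=grab("scene");o=np.array([245,185])
for p in([.51,-.257,0],[.51,-.257,.07],[.51,-.253,.027],[.48,-.253,.027],[.54,-.253,.027],[.51,-.253,.017],[.48,-.253,.017],[.54,-.253,.017]): print(p,((proj(s,p)-o)*5).round(1))
print([plane(s,o+np.array(c)/5,0).round(4) for c in((222,362),(222,375),(52,275))])
E
```

```text
[0.51, -0.257, 0] [216.4 371.2]
[0.51, -0.257, 0.07] [227.9 246.8]
[0.51, -0.253, 0.027] [214.7 319.3]
[0.48, -0.253, 0.027] [159.1 347.2]
[0.54, -0.253, 0.027] [268.2 292.5]
[0.51, -0.253, 0.017] [213.1 336.7]
[0.48, -0.253, 0.017] [157.9 364.7]
[0.54, -0.253, 0.017] [266.3 309.7]
[array([ 0.5156, -0.254 ,  0.    ]), array([ 0.5105, -0.2601,  0.    ]), array([ 0.4873, -0.1664,  0.    ])]
```

Run:
```python
from h import *
from scipy.optimize import least_squares
s=grab("scene")
def fit(l,r,y):
    g=lambda v:np.r_[proj(s,[v[0]-.03,y+v[2],v[1]])-l,proj(s,[v[0]+.03,y+v[2],v[1]])-r]
    q=least_squares(g,[.51,.05,-.01]); print(q.x.round(4),q.fun.round(2))
fit(np.array([245,185])+np.array([182,308])/5,np.array([245,185])+np.array([300,252])/5,-.253)
fit(np.array([200,120])+np.array([405,350])/5,np.array([200,120])+np.array([545,298])/5,-.2521)
goto([.51,-.257,.018],np.pi/2)
```

```text
[ 0.4924  0.0818 -0.0324] [ 0.08  0.17 -0.09 -0.17]
[ 0.4627  0.2352 -0.0553] [ 0.11  0.28 -0.12 -0.29]
at [ 0.5115 -0.2547  0.0202] [3.140e+00 1.000e-03 1.575e+00] shift [-0.0023 -0.0015  0.0022] turn [0.09 0.03 0.22]
```

Run:
```python
from h import *
s=grab("scene")
o=np.array([200,120])
for z in(.16,.17,.18,.2):
    print(z,[((proj(s,[x,y,z])-o)*5).round() .tolist() for x in(.474,.534) for y in(-.263,-.241)])
o=np.array([245,185])
for z in(.02,.03,.04,.05):
    print(z,[((proj(s,[x,y,z])-o)*5).round() .tolist() for x in(.48,.54) for y in(-.264,-.242)])
print(observe())
```

```text
0.16 [[406.0, 431.0], [370.0, 402.0], [527.0, 379.0], [490.0, 353.0]]
0.17 [[407.0, 409.0], [371.0, 380.0], [529.0, 358.0], [492.0, 332.0]]
0.18 [[409.0, 386.0], [372.0, 358.0], [532.0, 336.0], [494.0, 311.0]]
0.2 [[412.0, 341.0], [375.0, 313.0], [537.0, 292.0], [498.0, 267.0]]
0.02 [[175.0, 375.0], [142.0, 344.0], [284.0, 319.0], [250.0, 290.0]]
0.03 [[176.0, 357.0], [143.0, 327.0], [286.0, 302.0], [252.0, 273.0]]
0.04 [[177.0, 339.0], [144.0, 309.0], [288.0, 284.0], [254.0, 256.0]]
0.05 [[179.0, 321.0], [145.0, 291.0], [290.0, 266.0], [256.0, 238.0]]
{'clock': 3.1333, 'qpos': array([ 0.15571161,  0.71838295,  0.29055127,  1.88293865, -0.34725559,
        0.58764769,  0.67309852]), 'qd': array([ 0.00214591,  0.00201793, -0.00108155, -0.00039576, -0.00028714,
       -0.00160152,  0.00230966]), 'joint_efforts': array([-1.19117321e-01, -9.24317193e+01,  1.11770689e+01, -2.25813478e+01,
        1.52139174e-02,  1.55874412e-02, -9.48069821e-03]), 'position': array([ 0.51148089, -0.25473381,  0.02017256]), 'tool_rot': array([3.13988568e+00, 5.49435271e-04, 1.57453441e+00]), 'force': array([-0.28394516, -0.52088798,  0.78518979]), 'moment': array([0.03476452, 0.00576177, 0.04808375]), 'finger_force': 0.0, 'grip_width': 0.060165701694728686}
```

Run:
```python
from h import *
s=grab("scene");o=np.array([235,165]);k=7
im=cv2.resize(cv2.cvtColor(s["color"],cv2.COLOR_RGB2BGR)[165:250,235:349],None,fx=k,fy=k,interpolation=cv2.INTER_CUBIC)
p=observe()["position"]
for z,c in((.025,(0,255,255)),(.055,(0,255,0))):
  for x in(-.03,.03):
    a=[(proj(s,[p[0]+x,p[1]+y,z])-o)*k for y in(-.011,.011)]
    cv2.line(im,tuple(int(v) for v in a[0]),tuple(int(v) for v in a[1]),c,1)
cv2.imwrite("pics/s4.png",im)
```

```text
(no output)
```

View pics/s4.png

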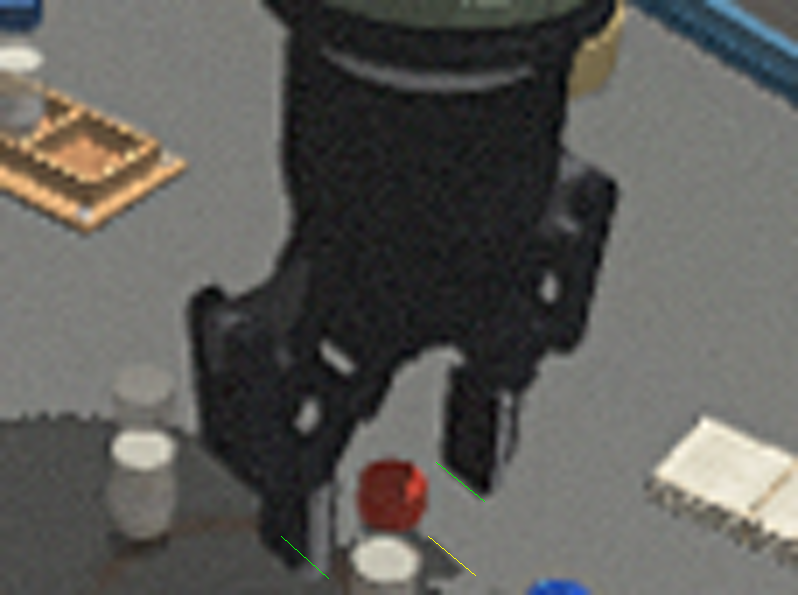

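The picture shows the fingertips on the green lines, which mark z≈0.055, not the yellow lines at 0.025 where they should be. I'll raise the arm, shut the fingers and see where the tips lie relative to the reported TCP.

{"name": "send_rows", "arguments": {"plan": "0 0 -0.03 0 0 0 0.06;0 0 -0.06 0 0 0 0.06;0 0 -0.09 0 0 0 0.06;0 0 -0.1 0 0 0 0;0 0 -0.1 0 0 0 0;0 0 -0.1 0 0 0 0;0 0 -0.1 0 0 0 0;0 0 -0.1 0 0 0 0;0 0 -0.1 0 0 0 0;0 0 -0.1 0 0 0 0"}}

```text
clock: 4.02
position: [0.5104, -0.2546, 0.1183]
tool_rot: [-3.14, -0.0, 1.574]
force: [0.2, -1.2, -0.1]
grip_width: -0.0003
finger_force: 0.0
```

Run:
```python
from h import *
s=grab("scene");o=np.array([235,125]);k=6
im=cv2.resize(cv2.cvtColor(s["color"],cv2.COLOR_RGB2BGR)[125:225,235:349],None,fx=k,fy=k,interpolation=cv2.INTER_CUBIC)
st=observe();p=st["position"];print(p,st["grip_width"])
for z,c in((0,(0,255,255)),(.03,(0,255,0))):
    a=[(proj(s,[p[0],p[1]+y,p[2]+z])-o)*k for y in(-.011,.011)]
    cv2.line(im,tuple(int(v) for v in a[0]),tuple(int(v) for v in a[1]),c,1)
cv2.imwrite("pics/s5.png",im)
```

```text
[ 0.51046666 -0.25468399  0.11843891] 7.229163721793612e-05
```

View pics/s5.png

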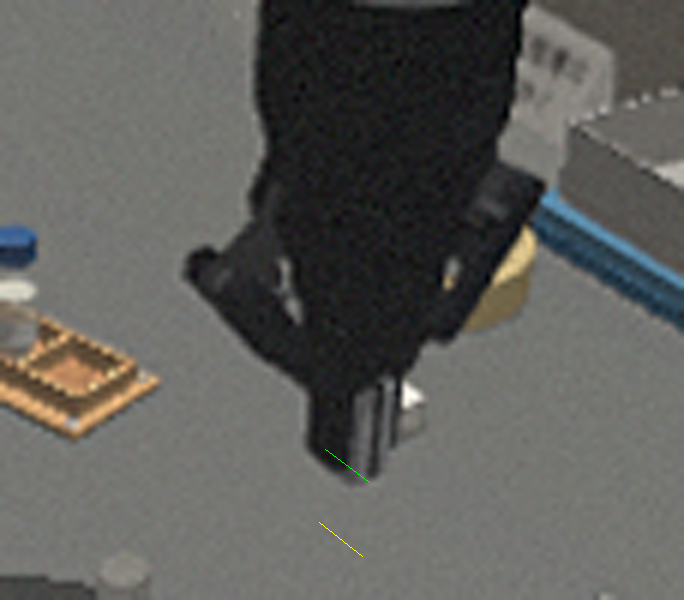

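Laterally the shut tip is on target, but it appears about 30 mm above the reported TCP. A slow touch on clear desk will settle this.

{"name": "send_rows", "arguments": {"plan": "0.03 0.03 0 0 0 0 0;0.065 0.06 0 0 0 0 0;0.065 0.06 0.03 0 0 0 0;0.065 0.06 0.06 0 0 0 0;0.065 0.06 0.085 0 0 0 0;0.065 0.06 0.1 0 0 0 0;0.065 0.06 0.11 0 0 0 0;0.065 0.06 0.113 0 0 0 0;0.065 0.06 0.113 0 0 0 0"}}

```text
clock: 4.82
position: [0.5703, -0.1896, 0.0057]
tool_rot: [-3.141, -0.0, 1.574]
force: [0.1, 0.1, 1.0]
grip_width: 0.0001
finger_force: 0.0
```

{"name": "send_rows", "arguments": {"plan": "0 0 0.002 0 0 0 0;0 0 0.003 0 0 0 0;0 0 0.004 0 0 0 0;0 0 0.005 0 0 0 0;0 0 0.006 0 0 0 0;0 0 0.006 0 0 0 0"}}

```text
clock: 5.32
position: [0.5705, -0.1894, -0.0]
tool_rot: [3.142, -0.0, 1.574]
force: [0.1, 0.3, 1.4]
grip_width: -0.0001
finger_force: 0.0
```

{"name": "send_rows", "arguments": {"plan": "0 0 0.001 0 0 0 0;0 0 0.002 0 0 0 0;0 0 0.003 0 0 0 0;0 0 0.004 0 0 0 0;0 0 0.004 0 0 0 0"}}

```text
clock: 5.73
position: [0.5703, -0.1895, -0.0043]
tool_rot: [-3.141, -0.0, 1.574]
force: [0.3, -0.4, 0.2]
grip_width: -0.0002
finger_force: 0.0
```

{"name": "send_rows", "arguments": {"plan": "0 0 0.002 0 0 0 0;0 0 0.004 0 0 0 0;0 0 0.006 0 0 0 0;0 0 0.008 0 0 0 0;0 0 0.01 0 0 0 0;0 0 0.01 0 0 0 0"}}

```text
clock: 6.23
position: [0.5703, -0.1894, -0.0145]
tool_rot: [-3.141, -0.0, 1.574]
force: [0.2, 0.6, 0.0]
grip_width: -0.0001
finger_force: 0.0
```

Run:
```python
from h import *
s=grab("scene");x,y=230,165;o=np.array([x,y]);k=6
im=cv2.resize(cv2.cvtColor(s["color"],cv2.COLOR_RGB2BGR)[y:y+90,x:x+114],None,fx=k,fy=k,interpolation=cv2.INTER_CUBIC)
st=observe();p=st["position"];print(p,st["force"])
for z,c in((0,(0,255,255)),(.03,(0,255,0))):
    a=[(proj(s,[p[0],p[1]+y,p[2]+z])-o)*k for y in(-.011,.011)]
    cv2.line(im,tuple(int(v) for v in a[0]),tuple(int(v) for v in a[1]),c,1)
cv2.imwrite("pics/s6.png",im)
```

```text
[ 0.57032464 -0.18948615 -0.01429078] [ 0.76972692 -0.1574928   0.52004419]
```

View pics/s6.png

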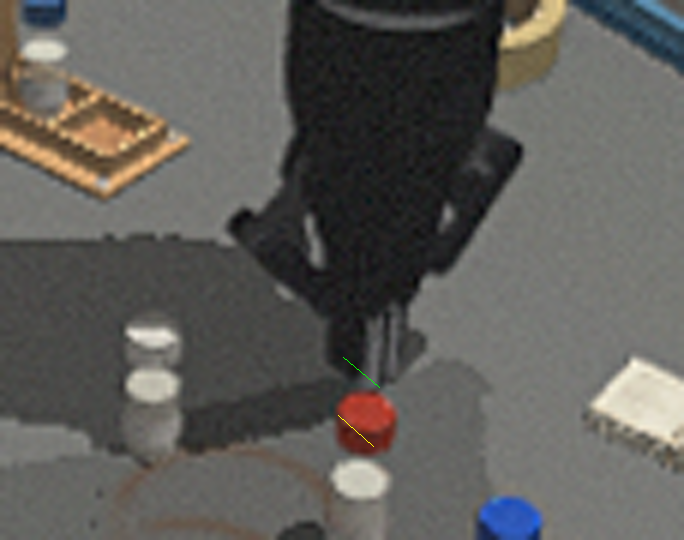

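The desk is not touched even at z = −14 mm, so the tips really sit about 30 mm above the reported TCP. Creeping down to find the offset exactly.

{"name": "send_rows", "arguments": {"plan": "0 0 0.002 0 0 0 0;0 0 0.004 0 0 0 0;0 0 0.006 0 0 0 0;0 0 0.008 0 0 0 0;0 0 0.008 0 0 0 0"}}

```text
clock: 6.7
position: [0.5703, -0.1894, -0.0225]
tool_rot: [-3.141, -0.0, 1.574]
force: [-0.5, -0.1, -0.3]
grip_width: -0.0003
finger_force: 0.0
```

{"name": "send_rows", "arguments": {"plan": "0 0 0.001 0 0 0 0;0 0 0.002 0 0 0 0;0 0 0.002 0 0 0 0"}}

```text
clock: 6.95
position: [0.5704, -0.1895, -0.0242]
tool_rot: [-3.141, 0.0, 1.574]
force: [-0.2, -1.1, 0.1]
grip_width: 0.0
finger_force: 0.0
```

{"name": "send_rows", "arguments": {"plan": "0 0 0.001 0 0 0 0;0 0 0.002 0 0 0 0;0 0 0.002 0 0 0 0"}}

```text
clock: 7.2
position: [0.5704, -0.1895, -0.0262]
tool_rot: [-3.141, 0.0, 1.574]
force: [0.2, -0.4, 0.2]
grip_width: 0.0003
finger_force: 0.0
```

{"name": "send_rows", "arguments": {"plan": "0 0 0.001 0 0 0 0;0 0 0.002 0 0 0 0;0 0 0.002 0 0 0 0"}}

```text
clock: 7.45
position: [0.5704, -0.1895, -0.0282]
tool_rot: [-3.141, 0.0, 1.574]
force: [-0.2, 0.1, 0.4]
grip_width: -0.0001
finger_force: 0.0
```

{"name": "send_rows", "arguments": {"plan": "0 0 0.001 0 0 0 0;0 0 0.001 0 0 0 0"}}

```text
clock: 7.62
position: [0.5706, -0.1895, -0.0283]
tool_rot: [3.141, -0.0, 1.574]
force: [-4.4, 2.3, 14.6]
grip_width: 0.0002
finger_force: 7.4
```

{"name": "send_rows", "arguments": {"plan": "0 0 0.001 0 0 0 0;0 0 0.001 0 0 0 0"}}

```text
clock: 7.78
position: [0.5707, -0.1895, -0.0284]
tool_rot: [3.141, -0.001, 1.574]
force: [-9.6, 5.1, 34.0]
grip_width: -0.0001
finger_force: 16.9
```

Contact comes at reported z = −0.0283, so true tip height = reported + 0.028. Going back up, opening, and over vial_a.

{"name": "send_rows", "arguments": {"plan": "0 0 -0.03 0 0 0 0;0 0 -0.07 0 0 0 0.06;0 0 -0.11 0 0 0 0.06;-0.02 -0.02 -0.14 0 0 0 0.06;-0.05 -0.045 -0.14 0 0 0 0.06;-0.0675 -0.0593 -0.14 0 0 0 0.06;-0.0675 -0.0593 -0.12 0 0 0 0.06;-0.0675 -0.0593 -0.08 0 0 0 0.06;-0.0675 -0.0593 -0.04 0 0 0 0.06;-0.0675 -0.0593 -0.019 0 0 0 0.06"}}

```text
clock: 8.62
position: [0.51, -0.2564, -0.0144]
tool_rot: [-3.139, -0.001, 1.574]
force: [-0.9, -0.4, -1.5]
grip_width: 0.0602
finger_force: 0.0
```

{"name": "send_rows", "arguments": {"plan": "0 0 0 0 0 0 0.06;0 0 0 0 0 0 0.05;0 0 0 0 0 0 0.04;0 0 0 0 0 0 0.034"}}

```text
clock: 8.95
position: [0.5125, -0.2577, -0.0092]
tool_rot: [3.139, 0.001, 1.574]
force: [0.7, -0.7, 0.2]
grip_width: 0.0341
finger_force: 0.0
```

Run:
```python
from h import *
s=grab("scene");x,y=245,180;o=np.array([x,y]);k=6
im=cv2.resize(cv2.cvtColor(s["color"],cv2.COLOR_RGB2BGR)[y:y+95,x:x+100],None,fx=k,fy=k,interpolation=cv2.INTER_CUBIC)
cv2.imwrite("pics/s7.png",im); goto([.511,-.257,-.011],np.pi/2)
```

```text
at [ 0.5125 -0.2576 -0.0093] [3.139e+00 1.000e-03 1.574e+00] shift [ 0.0006 -0.0015  0.0017] turn [0.14 0.05 0.2 ]
```

View pics/s7.png

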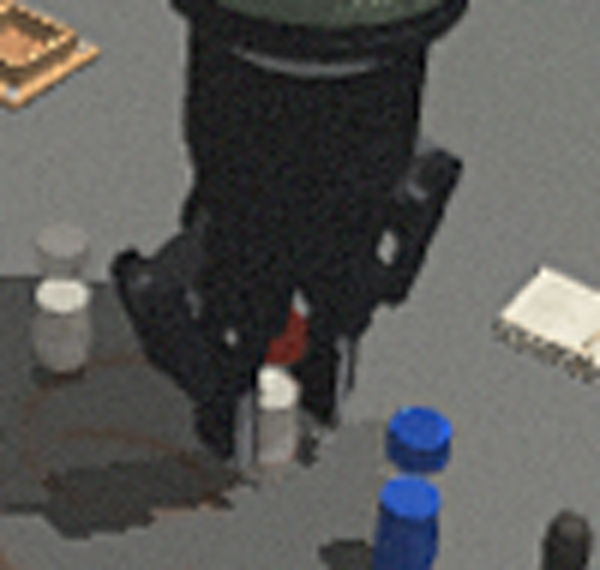

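The vial stands between the pads (body around (278,420)), so the pinch height is right. Close and lift a little.

{"name": "send_rows", "arguments": {"plan": "0 0 0 0 0 0 0.03;0 0 0 0 0 0 0.026;0 0 0 0 0 0 0.023;0 0 0 0 0 0 0.018;0 0 0 0 0 0 0.01;0 0 0 0 0 0 0.01", "grip_force": 25}}

```text
clock: 9.5
position: [0.5117, -0.2572, -0.0105]
tool_rot: [3.141, 0.0, 1.574]
force: [-0.9, 1.5, 9.2]
grip_width: 0.0218
finger_force: 24.8
```

{"name": "send_rows", "arguments": {"plan": "0 0 -0.01 0 0 0 0.01;0 0 -0.04 0 0 0 0.01;0 0 -0.08 0 0 0 0.01;0 0 -0.12 0 0 0 0.01;0 0 -0.13 0 0 0 0.01;0 0 -0.13 0 0 0 0.01;0 0 -0.13 0 0 0 0.01"}}

```text
clock: 10.08
position: [0.5117, -0.2571, 0.1199]
tool_rot: [3.14, 0.0, 1.574]
force: [-0.9, 1.0, -0.7]
grip_width: 0.0217
finger_force: 24.6
```

Run:
```python
from h import *
goto([.545,.158,.12],np.radians(104.6))
s=grab("scene");t=grab("top","pics/t8.png")
H=cv2.cvtColor(s["color"],cv2.COLOR_RGB2HSV)
red=((H[...,0]<8)|(H[...,0]>172))&(H[...,1]>130)&(H[...,2]>60)
p=observe()["position"]
for z in(.12,.15,.18,.2): print(z,proj(s,[p[0],p[1],z]))
n,l,st,c=cv2.connectedComponentsWithStats(red.astype(np.uint8)); print([(st[i].tolist(),c[i].round(1).tolist()) for i in range(1,n) if st[i,4]>12])
```

```text
at [ 0.5117 -0.2571  0.1199] [3.14  0.    1.574] shift [ 4.149e-01  3.480e-02 -1.000e-04] turn [  0.08   0.02 -14.39]
0.12 [292.68317449 214.7730689 ]
0.15 [293.82895889 202.4230555 ]
0.18 [295.02956173 189.48217314]
0.2 [295.86239255 180.5053781 ]
[([83, 0, 5, 5, 19], [84.7, 1.8]), ([96, 0, 6, 3, 18], [98.5, 1.0]), ([296, 178, 5, 10, 37], [298.1, 182.9])]
```

vial_a is held (21.8 mm wide, 24.6 N). Carrying it over the left pocket.

{"name": "send_rows", "arguments": {"plan": "0.415 0.0355 0 0 0 -14.4 0.01;0.415 0.0355 0 0 0 -14.4 0.01;0.415 0.0355 0 0 0 -14.4 0.01;0.415 0.0355 0 0 0 -14.4 0.01;0.415 0.0355 0 0 0 -14.4 0.01;0.415 0.0355 0 0 0 -14.4 0.01;0.415 0.0355 0 0 0 -14.4 0.01;0.415 0.0355 0 0 0 -14.4 0.01;0.415 0.0355 0 0 0 -14.4 0.01;0.415 0.0355 0 0 0 -14.4 0.01"}}

```text
clock: 11.02
position: [0.5446, 0.1598, 0.1179]
tool_rot: [-3.14, 0.0, 1.826]
force: [0.5, 0.5, 0.2]
grip_width: 0.0217
finger_force: 24.6
```

{"name": "send_rows", "arguments": {"plan": "0 0 0 0 0 0 0.01;0 0 0 0 0 0 0.01;0 0 0 0 0 0 0.01"}}

```text
clock: 11.27
position: [0.5449, 0.1573, 0.118]
tool_rot: [-3.14, 0.001, 1.826]
force: [0.1, -0.7, 0.4]
grip_width: 0.0219
finger_force: 24.6
```

Run:
```python
from h import *
goto([.546,.158,.025],np.radians(104.6))
```

```text
at [0.5449 0.1573 0.118 ] [-3.140e+00  1.000e-03  1.826e+00] shift [0.0005 0.0014 0.093 ] turn [-0.11  0.05 -0.  ]
```

{"name": "send_rows", "arguments": {"plan": "0 0.001 0.03 0 0 0 0.01;0 0.001 0.06 0 0 0 0.01;0 0.001 0.085 0 0 0 0.01;0 0.001 0.1 0 0 0 0.01;0 0.001 0.103 0 0 0 0.01;0 0.001 0.103 0 0 0 0.01"}}

```text
clock: 11.77
position: [0.546, 0.1564, 0.0152]
tool_rot: [-3.139, 0.001, 1.824]
force: [0.1, -0.4, 0.1]
grip_width: 0.0218
finger_force: 24.6
```

Run:
```python
from h import *
goto([.546,.158,-.0055],np.radians(104.6))
s=grab("scene");x,y=180,120;k=7
cv2.imwrite("pics/s8.png",cv2.resize(cv2.cvtColor(s["color"],cv2.COLOR_RGB2BGR)[y:y+80,x:x+100],None,fx=k,fy=k,interpolation=cv2.INTER_CUBIC))
```

```text
at [0.546  0.1564 0.0152] [-3.139e+00  1.000e-03  1.824e+00] shift [0.0015 0.0005 0.0207] turn [-0.13  0.04 -0.12]
```

View pics/s8.png

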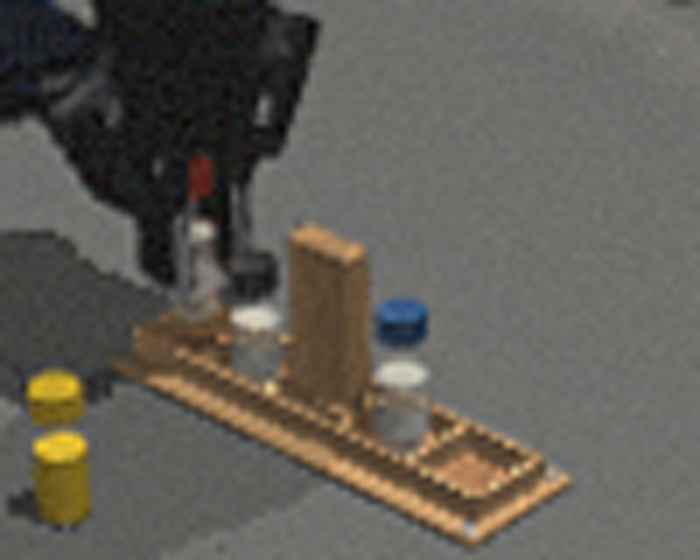

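vial_a (red cap at (200,178)) hangs just over the left end pocket, clear of the rim. Lowering gently; that was my last picture, so from here I check by numbers.

{"name": "send_rows", "arguments": {"plan": "0.001 0 0.006 0 0 0 0.01;0.001 0 0.012 0 0 0 0.01;0.001 0 0.016 0 0 0 0.01;0.001 0 0.018 0 0 0 0.01;0.001 0 0.019 0 0 0 0.01;0.001 0 0.019 0 0 0 0.01"}}

```text
clock: 12.32
position: [0.5462, 0.1591, -0.0032]
tool_rot: [-3.141, 0.0, 1.826]
force: [-0.1, 0.4, -0.2]
grip_width: 0.0219
finger_force: 24.6
```

{"name": "send_rows", "arguments": {"plan": "0 0 0.0005 0 0 0 0.01;0 0 0.001 0 0 0 0.01;0 0 0.001 0 0 0 0.01"}}

```text
clock: 12.57
position: [0.5463, 0.1592, -0.004]
tool_rot: [3.141, 0.0, 1.826]
force: [0.8, -0.7, -0.6]
grip_width: 0.0214
finger_force: 24.6
```

{"name": "send_rows", "arguments": {"plan": "0 0 0.0005 0 0 0 0.01;0 0 0.001 0 0 0 0.01;0 0 0.001 0 0 0 0.01"}}

```text
clock: 12.82
position: [0.5462, 0.1592, -0.0051]
tool_rot: [-3.142, -0.0, 1.826]
force: [-0.3, -0.3, 0.5]
grip_width: 0.0217
finger_force: 24.6
```

{"name": "send_rows", "arguments": {"plan": "0 0 0.0005 0 0 0 0.01;0 0 0.0005 0 0 0 0.01"}}

```text
clock: 12.98
position: [0.5462, 0.1592, -0.0055]
tool_rot: [3.142, -0.0, 1.826]
force: [1.2, -0.1, 0.9]
grip_width: 0.0218
finger_force: 24.7
```

{"name": "send_rows", "arguments": {"plan": "0 0 0.0005 0 0 0 0.01;0 0 0.001 0 0 0 0.01;0 0 0.001 0 0 0 0.01"}}

```text
clock: 13.23
position: [0.5463, 0.1592, -0.0056]
tool_rot: [3.141, -0.0, 1.825]
force: [-6.9, -2.1, 22.7]
grip_width: 0.0217
finger_force: 27.7
```

It touched the floor at −0.0055, as expected. Easing off, opening and rising.

{"name": "send_rows", "arguments": {"plan": "0 0 -0.0008 0 0 0 0.01;0 0 -0.0008 0 0 0 0.024;0 0 -0.0008 0 0 0 0.028;0 0 -0.0008 0 0 0 0.035;0 0 -0.0008 0 0 0 0.05;0 0 -0.0008 0 0 0 0.055;0 0 -0.03 0 0 0 0.06;0 0 -0.07 0 0 0 0.06;0 0 -0.11 0 0 0 0.06;0 0 -0.125 0 0 0 0.06"}}

```text
clock: 14.07
position: [0.5479, 0.1593, 0.1231]
tool_rot: [3.137, -0.001, 1.825]
force: [0.4, 0.4, 0.7]
grip_width: 0.0601
finger_force: 0.0
```

Run:
```python
from h import *
goto([.486,-.166,.119],np.pi/2)
s=grab("scene")
H=cv2.cvtColor(s["color"],cv2.COLOR_RGB2HSV)
red=((H[...,0]<8)|(H[...,0]>172))&(H[...,1]>110)&(H[...,2]>50)
n,l,st,c=cv2.connectedComponentsWithStats(red.astype(np.uint8)); print([(st[i].tolist(),c[i].round(1).tolist()) for i in range(1,n) if st[i,4]>12])
print(proj(s,[.546,.159,.07]),proj(s,[.546,.159,.075]))
```

```text
at [0.5479 0.1593 0.1231] [ 3.137e+00 -1.000e-03  1.825e+00] shift [-0.2993 -0.1417  0.0032] turn [ 0.27 -0.07 14.56]
[([5, 0, 7, 9, 40], [7.6, 4.6]), ([83, 0, 5, 5, 20], [85.0, 2.0]), ([95, 0, 7, 4, 22], [98.1, 1.2]), ([203, 148, 7, 6, 37], [206.4, 150.5])]
[206.81223004 151.15766838] [206.71524643 149.59807644]
```

vial_a stands upright in place: its cap is at (206.4,150.5), predicted (206.8,150.5). Now vial_b.

{"name": "send_rows", "arguments": {"plan": "-0.3 -0.1405 0 0 0 14.5 0.06;-0.3 -0.1405 0 0 0 14.5 0.06;-0.3 -0.1405 0 0 0 14.5 0.06;-0.3 -0.1405 0 0 0 14.5 0.06;-0.3 -0.1405 0 0 0 14.5 0.06;-0.3 -0.1405 0 0 0 14.5 0.06;-0.3 -0.1405 0 0 0 14.5 0.06;-0.3 -0.1405 0 0 0 14.5 0.06;-0.3 -0.1405 0 0 0 14.5 0.06;-0.3 -0.1405 0 0 0 14.5 0.06"}}

```text
clock: 14.95
position: [0.4851, -0.1689, 0.1184]
tool_rot: [-3.141, 0.001, 1.568]
force: [0.2, 0.8, 0.5]
grip_width: 0.0595
finger_force: 0.0
```

Run:
```python
from h import *
goto([.486,-.166,-.011],np.pi/2)
```

```text
at [ 0.4851 -0.1689  0.1184] [-3.141e+00  1.000e-03  1.568e+00] shift [0.003  0.0009 0.1294] turn [-0.01  0.03 -0.16]
```

{"name": "send_rows", "arguments": {"plan": "0 0 0.03 0 0 0 0.06;0 0 0.06 0 0 0 0.06;0 0 0.09 0 0 0 0.06;0 0 0.115 0 0 0 0.06;0 0 0.127 0 0 0 0.06;0 0 0.13 0 0 0 0.06;0 0 0.13 0 0 0 0.05;0 0 0.13 0 0 0 0.045"}}

```text
clock: 15.62
position: [0.4865, -0.1665, -0.0105]
tool_rot: [3.14, 0.0, 1.573]
force: [0.7, -0.2, 0.7]
grip_width: 0.045
finger_force: 0.0
```

Run:
```python
from h import *
goto([.486,-.166,-.0105],np.pi/2)
```

```text
at [ 0.4865 -0.1665 -0.0105] [3.14  0.    1.573] shift [ 0.0005 -0.0005 -0.    ] turn [0.06 0.01 0.12]
```

{"name": "send_rows", "arguments": {"plan": "0 0 0 0 0 0 0.036;0 0 0 0 0 0 0.03;0 0 0 0 0 0 0.026;0 0 0 0 0 0 0.023;0 0 0 0 0 0 0.018;0 0 0 0 0 0 0.01;0 0 0 0 0 0 0.01"}}

```text
clock: 16.2
position: [0.4865, -0.1666, -0.0106]
tool_rot: [3.14, 0.0, 1.573]
force: [-0.9, 1.2, 13.4]
grip_width: 0.0253
finger_force: 23.8
```

{"name": "send_rows", "arguments": {"plan": "0 0 -0.01 0 0 0 0.01;0 0 -0.04 0 0 0 0.01;0 0 -0.08 0 0 0 0.01;0 0 -0.12 0 0 0 0.01;0 0 -0.13 0 0 0 0.01;0 0 -0.13 0 0 0 0.01;0 0 -0.13 0 0 0 0.01"}}

```text
clock: 16.78
position: [0.4862, -0.1663, 0.1195]
tool_rot: [3.14, -0.0, 1.573]
force: [-0.8, -0.5, -1.0]
grip_width: 0.0248
finger_force: 24.7
```

Run:
```python
from h import *
goto([.584,.011,.1195],np.radians(104.6))
```

```text
at [ 0.4862 -0.1663  0.1195] [ 3.14  -0.     1.573] shift [0.1771 0.0981 0.0002] turn [ 1.100e-01  1.000e-02 -1.448e+01]
```

The width reads 25 mm, so the pads are probably holding the vial about 8° skewed in yaw. Checking that it hangs straight before placing it.

Run:
```python
from h import *
s=grab("scene","pics/s9.png");p=observe()["position"]
for z in(0,.03,.058): print(z,proj(s,[p[0],p[1],p[2]+.0105+z]).round(1))
H=cv2.cvtColor(s["color"],cv2.COLOR_RGB2HSV)
u,v=proj(s,[p[0],p[1],p[2]+.0105]).astype(int)
print((u,v)); 
m=((H[...,2]>95)&(H[...,1]<60))
for r in range(v-34,v+6): print(r,''.join('#' if m[r,c] else '.' for c in range(u-22,u+24)))
print(H[217:222,252:258,2])
```

```text
0 [255.8 193.6]
0.03 [256.1 181.5]
0.058 [256.4 169.8]
(np.int64(255), np.int64(193))
159 ........##...............#....................
160 ........##...............#....................
161 .........#...............#...................#
162 .........#...............#...................#
163 ........................##..................##
164 .......................####.............######
165 .......................####............#######
166 ......................####............########
167 #......................###...........#########
168 #.....................#####..........#########
169 ##....................######........##########
170 ####..................######.....#..##########
171 ######................######.....#..##########
172 #######...............######.....#..##########
173 ########..............###.##.....#..##########
174 .########.............######.....#..##########
175 ..#########...........###.#......#..##########
176 .....######...........###........#..##########
177 ...###...##...........####.......#..##########
178 ..######..............#####......#..#####
[... 461 characters left out ...]
###
188 ....................#.########################
189 .....................#########################
190 ..................############################
191 ...................###########################
192 ##......................######################
193 ####.................#########################
194 #####.........#......#########################
195 #######......##....###########################
196 #########.........############################
197 ###########......#############################
198 ##############################################
[[123 117 119 112 118 115]
 [121 118 120 117 118 119]
 [120 119 115 118 118 120]
 [102 121 119 123 120 116]
 [ 67 102 117 123 119 119]]
```

The vial hangs straight under the fingers, with the body edges vertical in the columns predicted. Over to the right pocket.

{"name": "send_rows", "arguments": {"plan": "0.177 0.098 0 0 0 -14.5 0.01;0.177 0.098 0 0 0 -14.5 0.01;0.177 0.098 0 0 0 -14.5 0.01;0.177 0.098 0 0 0 -14.5 0.01;0.177 0.098 0 0 0 -14.5 0.01;0.177 0.098 0 0 0 -14.5 0.01;0.177 0.098 0 0 0 -14.5 0.01;0.177 0.098 0.03 0 0 -14.5 0.01;0.177 0.098 0.06 0 0 -14.5 0.01;0.177 0.098 0.06 0 0 -14.5 0.01"}}

```text
clock: 17.67
position: [0.5799, 0.0095, 0.0535]
tool_rot: [-3.134, -0.001, 1.825]
force: [-2.0, -0.1, -0.2]
grip_width: 0.025
finger_force: 24.7
```

Run:
```python
from h import *
goto([.584,.011,-.0055],np.radians(104.6))
s=grab("scene");H=cv2.cvtColor(s["color"],cv2.COLOR_RGB2HSV)
red=((H[...,0]<8)|(H[...,0]>172))&(H[...,1]>110)&(H[...,2]>50)
print(blob(red,(206,150)) and blob(red,(206,150))[0])
# carrier near-right foot corner check vs first view: expected foot corners
for c in((.030,-.102),(-.030,-.102),(-.030,.102)):
    a=np.radians(14.59); print(proj(s,[.565+np.cos(a)*c[0]-np.sin(a)*c[1],.0846+np.sin(a)*c[0]+np.cos(a)*c[1],.005]).round(1))
m=(H[...,0]>5)&(H[...,0]<25)&(H[...,1]>60)&(H[...,2]>70)
m=cv2.morphologyEx(m.astype(np.uint8),cv2.MORPH_CLOSE,np.ones((3,3)))
r=blob(m,np.array((360,280))/1.5625,25); ys,xs=np.nonzero(r[2]); print("right",xs.max(),ys[xs.argmax()],"bottom",ys.max(),xs[ys.argmax()],"left",xs.min(),ys[xs.argmin()])
```

```text
at [0.5799 0.0095 0.0535] [-3.134e+00 -1.000e-03  1.825e+00] shift [0.0004 0.0048 0.059 ] turn [-0.45 -0.05 -0.06]
[206.33333333 150.38888889]
[261.  188.6]
[246.7 197.9]
[194.6 171.7]
right 261 188 bottom 197 245 left 196 171
```

{"name": "send_rows", "arguments": {"plan": "0 0 0.01 0 0 0 0.01;0 0 0.03 0 0 0 0.01;0 0 0.042 0 0 0 0.01;0 0 0.044 0 0 0 0.01;0 0 0.044 0 0 0 0.01;0 0 0.044 0 0 0 0.01"}}

```text
clock: 18.22
position: [0.584, 0.0104, 0.0153]
tool_rot: [3.141, 0.0, 1.825]
force: [0.3, 0.3, -0.6]
grip_width: 0.0252
finger_force: 24.7
```

Run:
```python
from h import *
goto([.584,.011,-.0055],np.radians(104.6))
```

```text
at [0.584  0.0104 0.0153] [3.141 0.    1.825] shift [0.0006 0.0001 0.0208] turn [ 0.04  0.01 -0.02]
```

{"name": "send_rows", "arguments": {"plan": "0.0005 0 0.006 0 0 0 0.01;0.0005 0 0.012 0 0 0 0.01;0.0005 0 0.016 0 0 0 0.01;0.0005 0 0.018 0 0 0 0.01;0.0005 0 0.019 0 0 0 0.01;0.0005 0 0.0195 0 0 0 0.01;0.0005 0 0.0195 0 0 0 0.01"}}

```text
clock: 18.8
position: [0.5834, 0.011, -0.0051]
tool_rot: [-3.141, 0.0, 1.825]
force: [0.3, 0.0, -0.9]
grip_width: 0.0246
finger_force: 24.7
```

{"name": "send_rows", "arguments": {"plan": "0 0 0.0005 0 0 0 0.01;0 0 0.001 0 0 0 0.01;0 0 0.001 0 0 0 0.01"}}

```text
clock: 19.05
position: [0.5836, 0.0111, -0.0055]
tool_rot: [3.141, -0.0, 1.826]
force: [-2.3, 0.6, 7.3]
grip_width: 0.0249
finger_force: 25.2
```

{"name": "send_rows", "arguments": {"plan": "0 0 0.0005 0 0 0 0.01;0 0 0.0007 0 0 0 0.01"}}

```text
clock: 19.22
position: [0.5837, 0.0111, -0.0057]
tool_rot: [3.141, -0.0, 1.825]
force: [-6.7, 0.1, 24.1]
grip_width: 0.0249
finger_force: 26.3
```

vial_b is on the pocket floor. Releasing and rising.

{"name": "send_rows", "arguments": {"plan": "0 0 -0.0012 0 0 0 0.01;0 0 -0.0012 0 0 0 0.027;0 0 -0.0012 0 0 0 0.031;0 0 -0.0012 0 0 0 0.036;0 0 -0.0012 0 0 0 0.05;0 0 -0.0012 0 0 0 0.055;0 0 -0.03 0 0 0 0.06;0 0 -0.07 0 0 0 0.06;0 0 -0.11 0 0 0 0.06;0 0 -0.125 0 0 0 0.06"}}

```text
clock: 20.05
position: [0.5851, 0.0108, 0.123]
tool_rot: [3.137, 0.001, 1.825]
force: [-0.7, -0.2, 0.9]
grip_width: 0.0597
finger_force: 0.0
```

{"name": "send_rows", "arguments": {"plan": "0.03 0 0 0 0 0 0.06;0.06 0 0 0 0 0 0.06;0.076 0 0 0 0 0 0.06;0.076 0 0 0 0 0 0.06;0.076 0 0 0 0 0 0.06"}}

```text
clock: 20.47
position: [0.5641, 0.0854, 0.1182]
tool_rot: [-3.142, -0.0, 1.827]
force: [0.8, -1.7, 0.7]
grip_width: 0.0601
finger_force: 0.0
```

Run:
```python
from h import *
goto([.565,.0846,.015],np.radians(104.6))
s=grab("scene","pics/s10.png");H=cv2.cvtColor(s["color"],cv2.COLOR_RGB2HSV)
red=((H[...,0]<8)|(H[...,0]>172))&(H[...,1]>110)&(H[...,2]>50)
print(blob(red,(206,150)) and blob(red,(206,150))[0])
m=((H[...,2]>90)&(H[...,1]<60))
for z in(.005,.04,.063): print(z,proj(s,[.584,.011,z]).round(1))
u,v=proj(s,[.584,.011,.005]).astype(int)
for r in range(v-32,v+6): print(r,''.join('#' if H[r,c,1]<45 and H[r,c,2]>135 else '+' if H[r,c,1]>80 else '.' for c in range(u-20,u+20)))
```

```text
at [0.5641 0.0854 0.1182] [-3.142 -0.     1.827] shift [-0.001   0.0007  0.1032] turn [-0.   -0.    0.09]
[206.22857143 150.51428571]
0.005 [246.7 189.7]
0.04 [246.8 178.8]
0.063 [246.8 171.5]
157 ++++++..................................
158 ++++++..................................
159 ++++++..................................
160 ++++++..................................
161 ++++++..................................
162 ++++++..................................
163 ++++++...++++++.........................
164 ++++++..+++++++.........................
165 ++++++..+++++++.........................
166 ++++++..+++++++.........................
167 ++++++..+++++++.........................
168 ++++++...+++++..........................
169 ++++++............#####.................
170 +++++++..........#######................
171 +++++++..####....########...............
172 +++++++.#######..#######................
173 +++++++.#######.........................
174 ++++++++#######.........................
175 ++++++++...#............................
176 ++++++++................................
177 ++++++++................................
178 +++++++........++.######................
179 +++++++.........+#######................
180 +++++++.........+##..###................
181 +++++++........++...##..................
182 ++++++++.......++.......+...............
183 +++++++++......++........+++............
184 ++++++++++...+++.........++++++.........
185 ++++++++++++++++.........+++++++........
186 ++++++++++++++++.........++++++.........
187 +++++++++++++++++.......++++++++.#......
188 ..++++++++++++++++......++++++++..+.....
189 ....+++++++++++++++++..++++++++++++.....
190 ......+++++++++++++++++++++++++++.......
191 ........++++++++++++++++++++++++........
192 ..........++++++++++++++++++++..........
193 ............+++++++++++++++++...........
194 ..............++++++..+++++.............
```

All four vials stand, with vial_b's cap at (246.5,170.5), predicted (246.8,171). Going down on the carrier grip.

{"name": "send_rows", "arguments": {"plan": "-0.0005 0.0005 0.03 0 0 0 0.05;-0.0005 0.0005 0.06 0 0 0 0.05;-0.0005 0.0005 0.085 0 0 0 0.05;-0.0005 0.0005 0.1 0 0 0 0.05;-0.0005 0.0005 0.103 0 0 0 0.05;-0.0005 0.0005 0.103 0 0 0 0.04;-0.0005 0.0005 0.103 0 0 0 0.03;-0.0005 0.0005 0.103 0 0 0 0.024"}}

```text
clock: 21.18
position: [0.5657, 0.084, 0.0165]
tool_rot: [3.14, 0.0, 1.825]
force: [0.4, 0.5, -0.3]
grip_width: 0.0242
finger_force: 0.0
```

{"name": "send_rows", "arguments": {"plan": "0 0 0 0 0 0 0.02;0 0 0 0 0 0 0.017;0 0 0 0 0 0 0.014;0 0 0 0 0 0 0.01;0 0 0 0 0 0 0.004;0 0 0 0 0 0 0.004;0 0 0 0 0 0 0.004", "grip_force": 60}}

```text
clock: 21.77
position: [0.5658, 0.0845, 0.0161]
tool_rot: [3.14, 0.0, 1.826]
force: [2.0, 1.4, 7.4]
grip_width: 0.0135
finger_force: 58.7
```

{"name": "send_rows", "arguments": {"plan": "0 0 -0.001 0 0 0 0.004;0 0 -0.003 0 0 0 0.004;0 0 -0.006 0 0 0 0.004;0 0 -0.01 0 0 0 0.004;0 0 -0.016 0 0 0 0.004;0 0 -0.022 0 0 0 0.004;0 0 -0.029 0 0 0 0.004;0 0 -0.036 0 0 0 0.004;0 0 -0.043 0 0 0 0.004;0 0 -0.05 0 0 0 0.004"}}

```text
clock: 22.6
position: [0.565, 0.0843, 0.0662]
tool_rot: [3.141, -0.0, 1.826]
force: [-0.1, 0.4, -3.2]
grip_width: 0.0136
finger_force: 58.4
```

{"name": "send_rows", "arguments": {"plan": "0 0 -0.007 0 0 0 0.004;0 0 -0.014 0 0 0 0.004;0 0 -0.021 0 0 0 0.004;0 0 -0.028 0 0 0 0.004;0 0 -0.034 0 0 0 0.004;0 0 -0.04 0 0 0 0.004;0 0 -0.045 0 0 0 0.004;0 0 -0.049 0 0 0 0.004;0 0 -0.051 0 0 0 0.004;0 0 -0.051 0 0 0 0.004"}}

```text
clock: 23.43
position: [0.565, 0.0843, 0.1166]
tool_rot: [3.141, -0.0, 1.826]
force: [0.8, -0.4, -4.5]
grip_width: 0.0137
finger_force: 58.4
```

{"name": "send_rows", "arguments": {"plan": "0 0 0 0 0 0 0.004;0 0 0 0 0 0 0.004;0 0 0 0 0 0 0.004;0 0 0 0 0 0 0.004;0 0 0 0 0 0 0.004;0 0 0 0 0 0 0.004"}}

```text
clock: 23.93
position: [0.5649, 0.0842, 0.1162]
tool_rot: [-3.141, 0.0, 1.826]
force: [-0.3, 0.3, -3.1]
grip_width: 0.0136
finger_force: 58.4
```

Run:
```python
from h import *
st=observe();p=st["position"];print(p,st["tool_rot"],np.abs(st["qd"]).max())
s=grab("scene","pics/s11.png");H=cv2.cvtColor(s["color"],cv2.COLOR_RGB2HSV)
a=np.radians(14.59);P=lambda x,y,z:proj(s,[.565+np.cos(a)*x-np.sin(a)*y,.0846+np.sin(a)*x+np.cos(a)*y,z+.1]).round(1)
red=((H[...,0]<8)|(H[...,0]>172))&(H[...,1]>110)&(H[...,2]>50)
blue=(abs(H[...,0].astype(int)-110)<15)&(H[...,1]>110)&(H[...,2]>50)
print("red exp",P(0,.076,.072));b=blob(red,P(0,.076,.072));print(b and b[0])
e=P(0,-.039,.065);print("blue exp",e);b=blob(blue,e);print(b and b[0])
e=P(0,-.076,.062);print("white exp",e);u,v=e.astype(int)
for r in range(v-6,v+28): print(r,''.join('#' if H[r,c,1]<45 and H[r,c,2]>135 else '+' if H[r,c,1]>80 else '.' for c in range(u-16,u+20)))
m=(H[...,0]>5)&(H[...,0]<25)&(H[...,1]>60)&(H[...,2]>70)
m=cv2.morphologyEx(m.astype(np.uint8),cv2.MORPH_CLOSE,np.ones((3,3)))
r=blob(m,P(0,0,.01),30); ys,xs=np.nonzero(r[2]); print("right",xs.max(),ys[xs.argmax()],"bottom",ys.max(),xs[ys.argmax()],"left",xs.min(),ys[xs.argmin()])
for c in((.030,-.102),(-.030,-.102),(-.030,.102)): print(P(*c,.005))
```

```text
[0.56486301 0.08423964 0.11616894] [-3.14143592e+00  4.19197167e-05  1.82553724e+00] 0.0018440431746002493
red exp [204.8 117.7]
[203.37837838 118.13513514]
blue exp [236.2 132.2]
[236.         131.70731707]
white exp [247.1 137.5]
131 .++++++++...........................
132 .++++++++...........................
133 .++++++++...........................
134 ..+++++++...........................
135 ...+++++.....####...................
136 ...........#######..................
137 ...........########.................
138 ............######..................
139 ..######............................
140 ..#######...........................
141 ..#######...........................
142 .....#..............................
143 ++..................................
144 +...................................
145 +...........######..................
146 +..........########.................
147 +.........+..######.................
148 +.........+....###..................
149 +.........+.........................
150 ++.......++........+................
151 ++.......++.........+++.............
152 +++++...++..........++++++..........
153 ++++++++++..........+++++++.........
154 +++++++++++........++++++++.........
155 +++++++++++........++++++++.#.......
156 ++++++++++++++....+++++++++##+......
157 +++++++++++++++...++++++++++++......
158 +++++++++++++++++++++++++++++.......
159 ..+++++++++++++++++++++++++.........
160 ....++++++++++++++++++++++..........
161 ......++++++++++++++++++............
162 .........++++++.++++++..............
163 ..........++++...+++................
164 .............+++++..................
right 261 156 bottom 165 245 left 192 141
[262.  156.6]
[246.9 165.1]
[191.9 140.9]
```

The carrier is held level about 10 cm up, with all four vials standing and the arm at rest. Handing in.

```bash
python3 -c "
from workcell import bot
print(bot.job_done())"
```

```text
the job is handed in; nothing more can be done
None
```

I set both loose vials down in the end pockets and let go, then lifted the carrier by its grip; I handed in at about 24 s with it held steady and level about 10 cm above the desk, all four vials upright.

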